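# Latch the stock bin's gate

## Robot

A 7-joint arm with a two-finger parallel gripper is mounted at the origin on the work surface. World frame = base frame: x ahead of the robot, y to its left, z up, the work surface at z = 0. Lengths are in m, angles in rad, forces in N, time in s.
With the tool pointing down it reaches from about 0.4 to 0.85 m from the base axis. Payload 10.4 kg.
Tool frame: the origin (TCP) lies between the finger pads; the fingertips stand 17 mm ahead of it and the grasp point (between the pads) lies 2 mm behind it; z points along the fingers, y is the direction in which the jaws open and shut (so a half turn about z gives the same grasp; the last joint's range is limited). The gripper opens to 85 mm and grips with 20 to 120 N. Pads are 22 mm wide; open, the fingers measure 114 mm over their backs; the gripper's body (76 mm by 85 mm) begins 54 mm behind the grasp point. The pads swing forward as they close: fully open they stand 13 mm farther back than shut.
Start: joints at [1.129, 0.332, -0.065, 1.46, 0.022, 1.35, -0.088], TCP at [0.254, -0.571, 0.248] pointing down, gripper open.
Joint ranges: [-2.6, 2.6], [-0.5, 2.12], [-1.47, 1.34], [0.16, 2.42], [-1.27, 4.41], [0.06, 2.06], [-2.6, 2.6]. Speed limits (rad/s): [2.22, 2.22, 2.79, 2.79, 3.14, 3.14, 3.14].

## Interface

Orientations are given as a unit quaternion [x, y, z, w].
In Python, from workcell import manip gives the robot as it stands.
- The arm moves only by the tool jog_arm, never from a script. Its argument "steps" is one flat list of numbers, 5 for each row, row after row: the finger opening in m, from 0 to 0.0854, then the shift along the tool's x, y, z in m, then the turn about the tool's z in rad. In form: [gripper, x, y, z, twist, gripper, x, y, z, twist, ...]. A call has exactly 10 rows; each row is the pose to reach, as a shift and turn from the pose commanded when the call began, along the tool's axes at that moment; what a row does not reach only later rows make up. A row lasts 1/10 s, in which the tool goes at most 50 mm and 8.59 degrees, less where a joint would pass 70% of its speed; a pose out of reach is approached as far as the arm can. A call with a gripper value outside its range is refused whole. The fingers move at their own pace and stop on an object; "grip_force" is the grip in N (left out, the last holds). Time passes only in rows, so rows that repeat a pose let the fingers close, or fill a call up. It gives the time, the measured TCP pose, the force and the opening at its end, in the units of the state.
- manip.get_obs(): the state, without advancing time (a new reading comes with each control period).
- manip.camera(name): name is "side" or "top"; returns (picture, depth): 480x640x3 uint8, red, green, blue; 480x640 float32, m along the optical axis (not along the pixel's ray), 0 where there is no reading.
- manip.calibration(name): a dict with "mtx" (3x3 intrinsics, pixels), "k1" (the pictures are not rectified: a ray, as slopes to the right and down, at radius r is drawn at 1 + k1 r^2 times it, then the intrinsics apply), "world_to_cam" (4x4, takes a point from world to camera coordinates). Camera axes: x right, y down, z forward; pixel columns grow to the right and rows downward; lengths in m; the calibration is good to about 2 mm. A picture is of the moment at which its call begins. calibration takes no time and is no camera call.
- manip.hand_in(): hands the job in, once; it reports no verdict.
The state is a dict: "clock": time; "joint_pos": joint angles; "joint_velocities": joint speeds; "tau": joint torques, N m; "position": TCP position; "ee_rot": TCP orientation; "ft_force": force on the tool from outside, world axes, zero at the start; "torque": the same for the moment, N m; "grip_width": opening from 0.0 (shut) to 1.0 (fully open).
Only numpy, scipy, OpenCV 4.12 (cv2) and the standard library are available. Lean on these libraries where they do the work, as an engineer would, in place of code of your own. Each camera call takes 0.05 s, during which the arm holds its last target.

## Task

One of the two steel stock bins on the bench has its gate standing ajar. Lift that gate's latch bar by its end knob, swing the gate shut with the bar carried over the lip of the keeper, and let the bar drop into the keeper's notch so that the gate stays latched.

Things in the scene. Friction and masses are not known exactly. Their poses are not given: they have to be found in the camera images.
- gate_hinge (a point): Point on the ajar gate's upright hinge axis, 85 mm above the bench (level with the bar's pivot), at the right end, seen from the robot, of the front of an open grey steel bin 210 mm wide, 170 deep, 110 high, fixed to the bench. Axes of the bin: x from front into the bin, y along the shut gate from hinge to latch post, z up. The twin bin beside it is already latched.
- gate (a joint): Ajar gate's angle (rad): 0 shut (firm stop), grows as it swings towards the robot, starts at 0.3 to 0.6; light friction holds it where left. Steel, 165 mm long, 8 thick, 12 to 110 mm up. Keeper on the latch post, 173 to 193 mm along the shut gate from the hinge; its notch, open upwards, lets the gate stand at 0 to 0.08. A bar that is down in front of the keeper's lip stops the gate at 0.18.
- latch_bar (a joint): Bar's angle (rad): 0 down and level, grows to 0.8 as its knob is lifted; falls back by its own weight. Flat steel, 10 mm thick, 22 tall, 0.3 kg, on the gate's front; mid-plane 16 mm in front of the hinge axis, pivot 30 mm along the gate from it. Keeper's lip: 8 mm thick, its front face 43 mm in front of the hinge point, top 20 mm above the lowered bar's underside; 0.15 clears it, 0.24 is ample.
- knob (a point): Point in the upright round steel knob, 18 mm diameter, at the bar's free end, 32 mm of knob below it, 20 above; 105 mm above the bench when down; 210 mm along the bar from the pivot, 20 mm above pivot level, so it circles the pivot and leans as lifted. Moves with the bar: x across the bar (away from the robot), y outwards along it, z up. Grip from above, fingers closing along x, free room around.

How it is judged:
On the way:
1. the bar is lifted above the height of the keeper's lip (more than 0.12 rad) while the gate is still ajar (more than 0.11 rad) (value of joint latch_bar above 0.12 rad and value of joint gate above 0.11 rad), for 0.05 s.
At the end, for the whole second after the job is handed in: The gate is shut behind the keeper (gate angle under 0.10 rad) and the latch bar has dropped into the notch (bar angle under 0.06 rad, knob point less than 34 mm above the level of the bar's pivot), both at rest (value of joint gate below 0.1 rad and value of joint latch_bar below 0.06 rad and z of knob in the frame of gate_hinge below 0.034 m and velocity of joint gate between -0.1 and 0.1 rad/s and velocity of joint latch_bar between -0.1 and 0.1 rad/s); the robot touches nothing.
It also fails if it takes over 38 s, if anything falls off the work surface, if the arm or the gripper's body presses on something with over 40 N, if the wrist force passes 120 N, or if a joint passes its speed limit or range.

## Working session

There is one attempt and no reset: what is moved stays moved. The work goes in short steps, Python scripts to look and compute and a tool call to move; the robot and the scene stay as the last step left them, time stands still between calls to the robot, and variables do not carry over. Pictures are saved under pics/ and viewed, and the job is handed in when it is done.

Besides the shell and the picture viewer there is one more tool, called after "Emit:" in YAML: its name, and indented under it one key for each argument. jog_arm: Moves the arm, as the interface text tells. Its arguments: {"type":"object","properties":{"steps":{"type":"array"},"grip_force":{"type":"number"}},"required":["steps"]}

```bash
ls; mkdir -p pics; python3 - <<'E'
from workcell import manip
import cv2,numpy as np
o=manip.get_obs();print(o)
for n in("side","top"):
    p,d=manip.camera(n);cv2.imwrite(f"pics/{n}0.png",p[:,:,::-1]);np.save(f"{n}0.npy",d)
    print(n,manip.calibration(n))
E
```

```text
pics
{'clock': 0.0, 'joint_pos': array([ 1.1294072 ,  0.33292317, -0.06468015,  1.46093825,  0.02160611,
        1.34986044, -0.08845735]), 'joint_velocities': array([-0.00144867,  0.00062074,  0.00088329, -0.00086263, -0.00140371,
        0.00068044,  0.00097106]), 'tau': array([ 2.81271787e-04, -6.25440788e+01,  4.93450672e-02, -3.91600764e+01,
        1.61911862e-02,  9.99942800e-03,  4.21983736e-05]), 'position': array([ 0.25400639, -0.57068722,  0.24748528]), 'ee_rot': array([ 9.78151896e-01,  2.07890246e-01, -1.86004235e-04, -6.92277772e-04]), 'ft_force': array([-0.10191069,  0.38209422, -0.60122792]), 'torque': array([-0.02358785,  0.06300379, -0.00091223]), 'grip_width': 1.0023058145686459}
side {'mtx': array([[463.57082139,   0.        , 320.91957871],
       [  0.        , 463.57082139, 237.69037424],
       [  0.        ,   0.        ,   1.        ]]), 'k1': 0.03744281522276099, 'world_to_cam': array([[-0.8178637 , -0.57528588,  0.01204678,  0.45632247],
       [-0.45100798,  0.62789966, -0.6342979 ,  0.35020826],
       [ 0.35733845, -0.52420242, -0.77299486,  0.87175512],
       [ 0.        ,  0.        ,  0.        ,  1.        ]])}
top {'mtx': array([[519.85274635,   0.        , 312.13967243],
       [  0.        , 519.85274635, 238.8138102 ],
       [  0.        ,   0.        ,   1.        ]]), 'k1': -0.09521855666079679, 'world_to_cam': array([[ 0.01823571, -0.99971185, -0.0156103 , -0.04887905],
       [-0.99592802, -0.01678359, -0.08857594,  0.57811822],
       [ 0.08828842,  0.01716198, -0.9959471 ,  1.19984869],
       [ 0.        ,  0.        ,  0.        ,  1.        ]])}
```

View pics/side0.png

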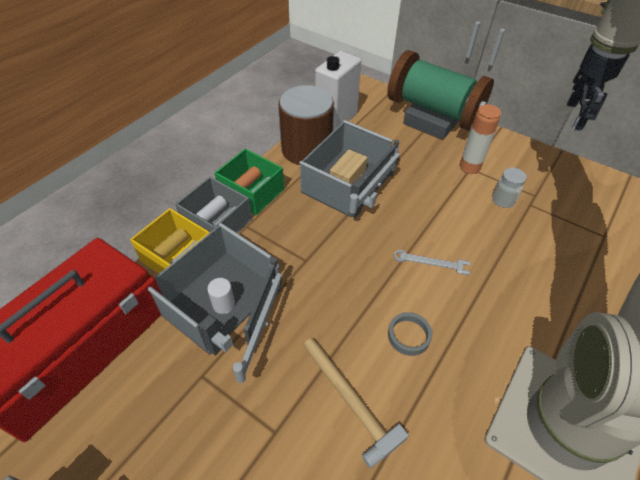

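View pics/top0.png

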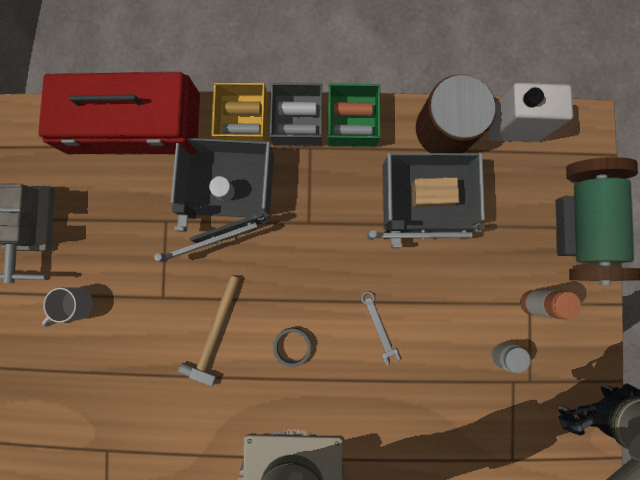

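The left bin (from the robot) is the ajar one: in the top view its hinge is at about (264,217) and its knob at (159,257). In the side view the knob is at about (239,372). I'll enlarge these.

```bash
python3 - <<'E'
import cv2
t=cv2.imread("pics/top0.png");s=cv2.imread("pics/side0.png")
cv2.imwrite("pics/top0c.png",cv2.resize(t[125:275,145:285],None,fx=4*1.0,fy=4,interpolation=cv2.INTER_CUBIC)[:600])
cv2.imwrite("pics/side0c.png",cv2.resize(s[240:390,140:300],None,fx=4,fy=4,interpolation=cv2.INTER_CUBIC))
E
```

```text
(no output)
```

View pics/top0c.png

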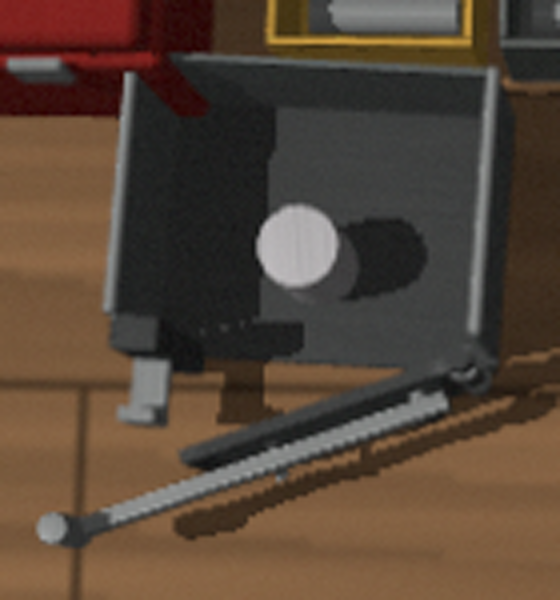

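View pics/side0c.png

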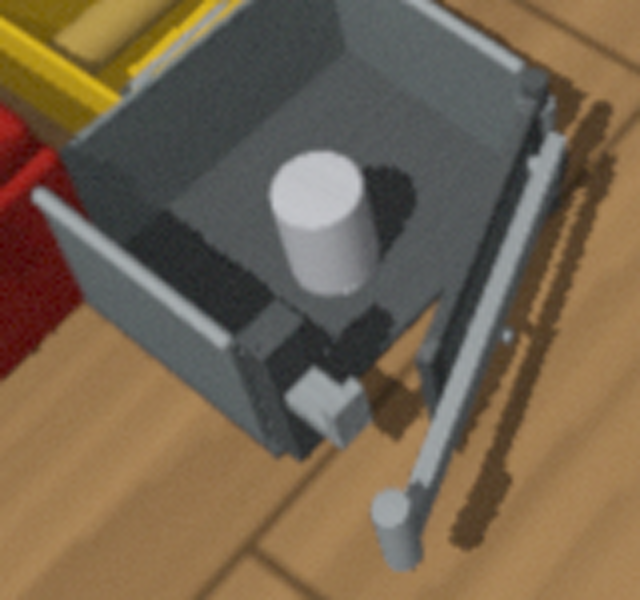

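```bash
cat > h.py <<'E'
from workcell import manip
import cv2,numpy as np
def ray(n,u,v):
    c=manip.calibration(n);K=c["mtx"]
    p=cv2.undistortPoints(np.array([[[u,v]]],float),K,np.array([c["k1"],0,0,0.]))[0,0]
    T=c["world_to_cam"];R=T[:3,:3];o=-R.T@T[:3,3]
    return o,R.T@np.r_[p,1]
def atz(n,u,v,z):
    o,d=ray(n,u,v);return o+d*(z-o[2])/d[2]
def proj(n,P):
    c=manip.calibration(n);T=c["world_to_cam"]
    return cv2.projectPoints(np.asarray(P,float).reshape(-1,3),cv2.Rodrigues(T[:3,:3])[0],T[:3,3],c["mtx"],np.array([c["k1"],0,0,0.]))[0][:,0]
E
python3 - <<'E'
from h import *
np.set_printoptions(precision=4,suppress=True)
tc=lambda x,y:((x+.5)/4-.5+145,(y+.5)/4-.5+125)
sc=lambda x,y:((x+.5)/4-.5+140,(y+.5)/4-.5+240)
print("knobtop",atz("top",*tc(52,527),.125),atz("side",*sc(391,508),.125))
for nm,p,z in [("hinge",(468,375),.11),("Lw back",(131,75),.11),("Lw front",(108,310),.11),("Rw back",(492,70),.11),("Rw front",(474,330),.11),("bar start",(440,400),.096),("bar end",(108,517),.096),("keep lip L",(120,412),.094),("lipR",(165,420),.094)]:
    print(nm,atz("top",*tc(*p),z))
for nm,p,z in [("hinge",(546,110),.11),("Lw front",(228,345),.11),("Rw front",(523,68),.11)]:
    print("s",nm,atz("side",*sc(*p),z))
E
```

```text
knobtop [0.5258 0.2967 0.125 ] [0.5249 0.3007 0.125 ]
hinge [0.6148 0.0721 0.11  ]
Lw back [0.7829 0.2685 0.11  ]
Lw front [0.6483 0.2751 0.11  ]
Rw back [0.7873 0.0636 0.11  ]
Rw front [0.6399 0.0695 0.11  ]
bar start [0.6022 0.089  0.096 ]
bar end [0.5335 0.2742 0.096 ]
keep lip L [0.5929 0.2703 0.094 ]
lipR [0.5888 0.2444 0.094 ]
s hinge [0.6104 0.0887 0.11  ]
s Lw front [0.6466 0.2805 0.11  ]
s Rw front [0.6372 0.0745 0.11  ]
```

```bash
cat > ov.py <<'E'
from h import *
def pts(H,yaw,g,b):
    # yaw: angle of bin y axis from world y (positive = toward +x); 
    def fr(a): # rotation: gate frame axes x(in) y(along)
        # bin y=(sin yaw,cos yaw), gate y = toward robot by a
        t=yaw-a; return np.array([[np.cos(t),np.sin(t)],[-np.sin(t),np.cos(t)]]) # cols x,y
    def W(a,x,y,z): return np.r_[np.array(H)+fr(a)@[x,y],z]
    c,s=np.cos(b),np.sin(b)
    bar=lambda y,z,x: W(g,x,30e-3+y*c-z*s,.085+y*s+z*c)
    L=[]
    for x in(-.021,-.011):
        L.append([bar(-.01,.011,x),bar(.2,.011,x)])
    L.append([bar(.21,-.012,-.016),bar(.21,.04,-.016)])
    an=np.linspace(0,6.28,20)
    L.append([bar(.21+.009*np.cos(t),.04,-.016+.009*np.sin(t)) for t in an])
    L.append([W(0,.004*np.cos(t),.004*np.sin(t),.11) for t in an])
    # lip: front face x=-.043, y .173-.193 top z .085-.011+.02
    zt=.094
    L.append([W(0,*q,zt) for q in((-.043,.173),(-.043,.193),(-.035,.193),(-.035,.173),(-.043,.173))])
    return L,W,bar
def draw(n,img,H,yaw,g,b,box,out,f=4):
    im=cv2.resize(img[box[1]:box[3],box[0]:box[2]],None,fx=f,fy=f,interpolation=cv2.INTER_CUBIC)
    for l in pts(H,yaw,g,b)[0]:
        q=(proj(n,l)-[box[0],box[1]]+.5)*f-.5
        cv2.polylines(im,[q.round().astype(np.int32)],False,(0,0,255),1,cv2.LINE_AA)
    cv2.imwrite(out,im)
E
python3 - <<'E'
from ov import *
t=cv2.imread("pics/top0.png");s=cv2.imread("pics/side0.png")
a=((.6238,.0786),.045,.40,0)
draw("top",t,*a,(145,175,285,275),"pics/ot.png",5)
draw("side",s,*a,(170,240,300,390),"pics/os.png",4)
E
```

```text
(no output)
```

View pics/ot.png

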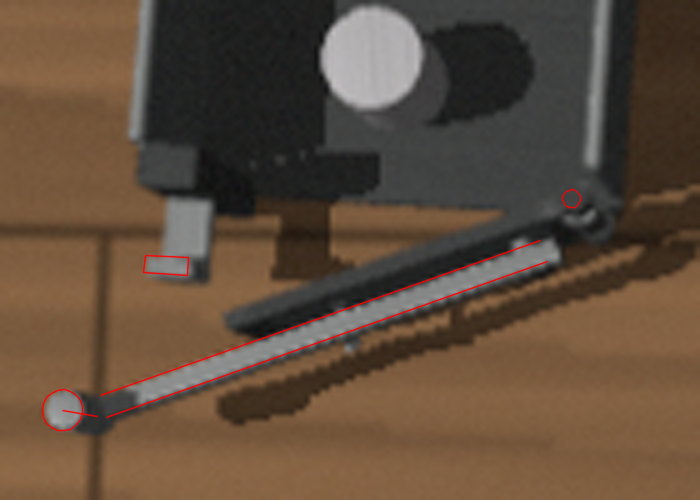

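View pics/os.png

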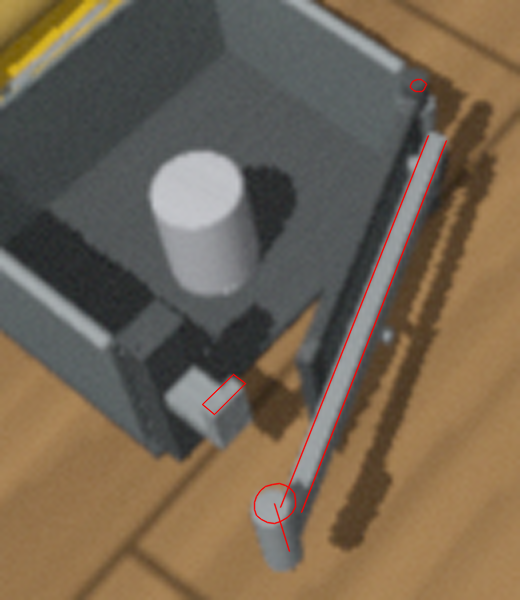

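```bash
cat > g.py <<'E'
from h import *
from scipy.spatial.transform import Rotation as Ro
np.set_printoptions(precision=4,suppress=True)
def tool(P,ang=None):
    """world points -> tool shifts from the current pose; ang: desired world azimuth of tool y (mod pi)"""
    o=manip.get_obs();R=Ro.from_quat(o["ee_rot"]).as_matrix()
    for p in np.atleast_2d(P): print(p,"->",R.T@(p-o["position"]))
    a=np.arctan2(R[1,1],R[0,1])
    if ang is not None:
        d=(ang-a+np.pi/2)%np.pi-np.pi/2; print("twist",-d)
    print("tool y az",a,"pos",o["position"],"z",R[:,2],"clk",o["clock"],"F",o["ft_force"],"w",o["grip_width"]*.0854)
E
python3 - <<'E'
from g import *
d=np.load("top0.npy")
c=manip.calibration("top");
for nm,(u0,u1,v0,v1) in dict(spool=(565,635,155,290),bottle=(520,580,285,320),jar=(430,495,75,150)).items():
    zz=[]
    for u in range(u0,u1,5):
        for v in range(v0,v1,5):
            if d[v,u]>0:
                o,r=ray("top",u,v);zz.append((o+r*d[v,u])[2])
    print(nm,max(zz))
tool([[.36,-.41,.28],[.45,-.25,.28],[.50,.05,.26],[.5254,.298,.22]],.355)
E
```

```text
spool 0.19318716266369096
bottle 0.19337698175278928
jar 0.17161504654388682
[ 0.36 -0.41  0.28] -> [ 0.1622 -0.1038 -0.0323]
[ 0.45 -0.25  0.28] -> [ 0.3094 -0.2133 -0.0321]
[0.5  0.05 0.26] -> [ 0.4771 -0.467  -0.0118]
[0.5254 0.298  0.22  ] -> [ 0.6012 -0.6832  0.0284]
twist -1.5069354868064782
tool y az -1.1519354868064784 pos [ 0.254  -0.5707  0.2476] z [-0.0005  0.0011 -1.    ] clk 0.1 F [0.3904 0.2572 0.5616] w 0.08521244427782419
```

Emit:
jog_arm:
  steps: [0.055,0.035,-0.022,-0.015,-0.06,0.055,0.07,-0.045,-0.03,-0.15,0.055,0.105,-0.068,-0.032,-0.25,0.055,0.14,-0.09,-0.032,-0.35,0.055,0.175,-0.115,-0.032,-0.45,0.055,0.21,-0.14,-0.032,-0.55,0.055,0.245,-0.165,-0.032,-0.65,0.055,0.28,-0.19,-0.032,-0.75,0.055,0.31,-0.215,-0.032,-0.85,0.055,0.335,-0.25,-0.03,-0.95]

```text
clock: 1.1
position: [0.4594, -0.2051, 0.2781]
ee_rot: [0.774, 0.634, 0.0, -0.0]
ft_force: [1.5, 0.2, 0.0]
grip_width: 0.647
```

```bash
python3 - <<'E'
from g import *
tool([[.50,.05,.26],[.525,.17,.24],[.5254,.298,.20]],.355)
E
```

```text
[0.5  0.05 0.26] -> [ 0.2581 -0.0103  0.0181]
[0.525 0.17  0.24 ] -> [ 0.3806 -0.0094  0.0381]
[0.5254 0.298  0.2   ] -> [ 0.5062 -0.0342  0.0782]
twist -0.5529694708547579
tool y az -0.19796947085475802 pos [ 0.4594 -0.2051  0.2781] z [ 0.0001  0.0002 -1.    ] clk 1.1 F [1.5285 0.2264 0.0269] w 0.0552434890152339
```

Emit:
jog_arm:
  steps: [0.055,0.045,-0.002,0.003,-0.06,0.055,0.09,-0.004,0.006,-0.12,0.055,0.135,-0.006,0.01,-0.18,0.055,0.18,-0.008,0.014,-0.24,0.055,0.225,-0.01,0.018,-0.3,0.055,0.27,-0.01,0.02,-0.36,0.055,0.315,-0.01,0.025,-0.42,0.055,0.36,-0.01,0.035,-0.48,0.055,0.405,-0.013,0.042,-0.54,0.055,0.44,-0.019,0.052,-0.553]

```text
clock: 2.1
position: [0.5282, 0.2311, 0.2258]
ee_rot: [0.572, 0.821, 0.0, -0.0]
ft_force: [0.7, -0.6, -0.5]
grip_width: 0.644
```

```bash
python3 - <<'E'
from g import *
tool([[.5254,.298,.2],[.5254,.298,.106]],.355)
E
```

```text
[0.5254 0.298  0.2   ] -> [0.0637 0.0206 0.0259]
[0.5254 0.298  0.106 ] -> [0.0636 0.0206 0.1199]
twist -0.0009716467211560165
tool y az 0.3540283532788441 pos [0.5282 0.2311 0.2258] z [-0.0002  0.0009 -1.    ] clk 2.1 F [ 0.7479 -0.5935 -0.5032] w 0.054956459925121014
```

Emit:
jog_arm:
  steps: [0.055,0.02,0.007,0.008,0,0.055,0.042,0.014,0.018,0,0.055,0.0636,0.0206,0.03,0,0.055,0.0636,0.0206,0.045,0,0.055,0.0636,0.0206,0.06,0,0.055,0.0636,0.0206,0.066,0,0.055,0.0636,0.0206,0.066,0,0.055,0.0636,0.0206,0.066,0,0.055,0.0636,0.0206,0.066,0,0.055,0.0636,0.0206,0.066,0]

```text
clock: 3.1
position: [0.5261, 0.2952, 0.161]
ee_rot: [0.573, 0.82, 0.0, 0.0]
ft_force: [0.2, 0.1, 0.2]
grip_width: 0.646
```

```bash
python3 - <<'E'
from g import *
for n,b in (("side",(170,260,320,400)),("top",(100,180,260,300))):
    p,d=manip.camera(n);p=p[:,:,::-1]
    cv2.imwrite(f"pics/{n}1.png",cv2.resize(p[b[1]:b[3],b[0]:b[2]],None,fx=4,fy=4,interpolation=cv2.INTER_CUBIC))
tool([[.5254,.298,.106]],.355)
E
```

```text
[0.5254 0.298  0.106 ] -> [0.0027 0.0004 0.0547]
twist -0.00416624614958927
tool y az 0.3508337538504107 pos [0.5259 0.2953 0.1607] z [ 0.0007  0.0001 -1.    ] clk 3.2 F [0.6816 0.749  0.7279] w 0.05497430472033617
```

View pics/side1.png

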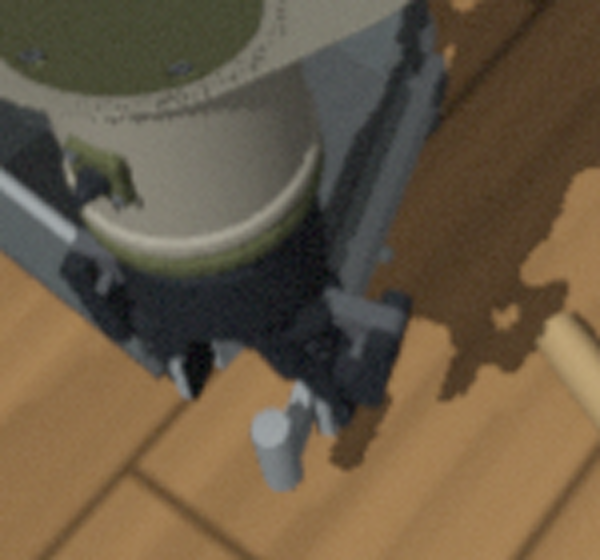

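View pics/top1.png

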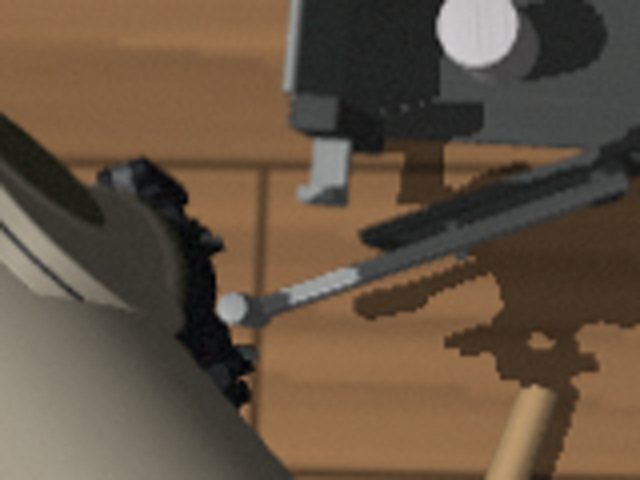

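Emit:
jog_arm:
  grip_force: 50
  steps: [0.055,0.003,0,0.01,0,0.055,0.003,0,0.022,0,0.055,0.003,0,0.034,0,0.055,0.003,0,0.046,0,0.055,0.003,0,0.053,0,0.055,0.003,0,0.053,0,0.0,0.003,0,0.053,0,0.0,0.003,0,0.053,0,0.0,0.003,0,0.053,0,0.0,0.003,0,0.053,0]

```text
clock: 4.2
position: [0.525, 0.2983, 0.108]
ee_rot: [0.573, 0.82, 0.0, 0.0]
ft_force: [-1.3, 0.3, 3.5]
grip_width: 0.195
```

```bash
python3 - <<'E'
from g import *
for n,b in (("side",(170,260,320,400)),("top",(100,180,260,300))):
    p,d=manip.camera(n);p=p[:,:,::-1]
    cv2.imwrite(f"pics/{n}2.png",cv2.resize(p[b[1]:b[3],b[0]:b[2]],None,fx=4,fy=4,interpolation=cv2.INTER_CUBIC))
tool([[.5254,.298,.106]],.355)
E
```

```text
[0.5254 0.298  0.106 ] -> [-0.0004  0.0002  0.0019]
twist -0.004042033996269234
tool y az 0.35095796600373075 pos [0.5251 0.2983 0.1079] z [ 0.0011  0.0004 -1.    ] clk 4.3 F [ 1.1319 -0.8426  5.1775] w 0.016708327338027885
```

View pics/side2.png

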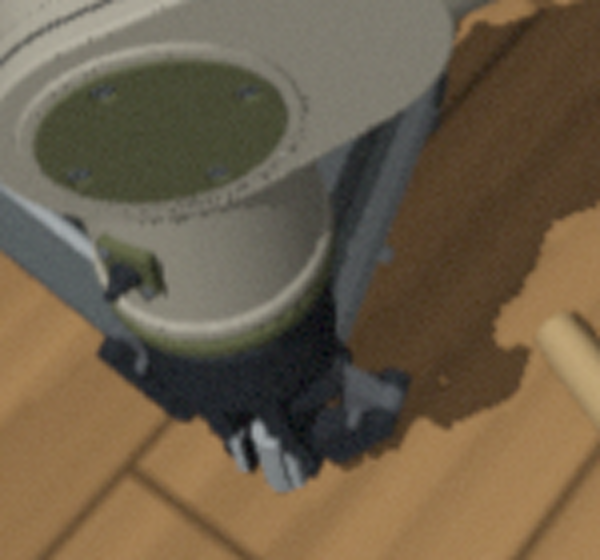

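View pics/top2.png

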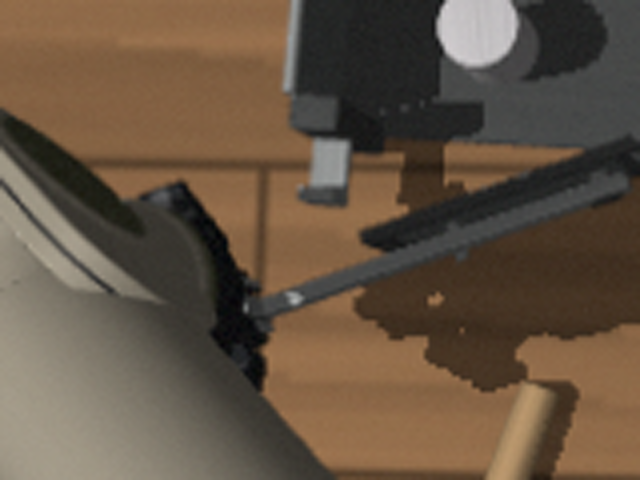

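Emit:
jog_arm:
  grip_force: 50
  steps: [0.0,-0.001,0,-0.006,0,0.0,-0.002,0,-0.0126,0,0.0,-0.003,0,-0.019,0,0.0,-0.0045,0,-0.025,0,0.0,-0.006,0,-0.031,0,0.0,-0.008,0,-0.037,0,0.0,-0.01,0,-0.043,0,0.0,-0.012,0,-0.049,0,0.0,-0.014,0,-0.055,0,0.0,-0.014,0,-0.055,0]

```text
clock: 5.3
position: [0.5303, 0.2841, 0.1631]
ee_rot: [0.573, 0.819, 0.0, 0.001]
ft_force: [2.2, -3.1, -4.6]
grip_width: 0.192
```

```bash
python3 - <<'E'
from g import *
for n,b in (("side",(170,250,320,400)),("top",(100,180,260,300))):
    p,d=manip.camera(n);p=p[:,:,::-1]
    cv2.imwrite(f"pics/{n}3.png",cv2.resize(p[b[1]:b[3],b[0]:b[2]],None,fx=4,fy=4,interpolation=cv2.INTER_CUBIC))
tool([[.5254,.298,.106]],.355)
E
```

```text
[0.5254 0.298  0.106 ] -> [0.0145 0.0004 0.0563]
twist -0.004715621107441503
tool y az 0.35028437889255853 pos [0.5299 0.2842 0.1623] z [ 0.0007 -0.0009 -1.    ] clk 5.4 F [ 2.4195 -3.3695 -4.4638] w 0.01650393128280646
```

View pics/side3.png

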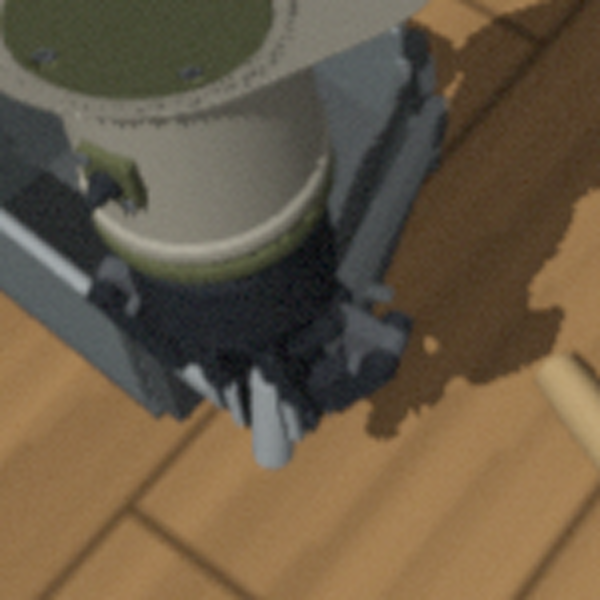

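View pics/top3.png

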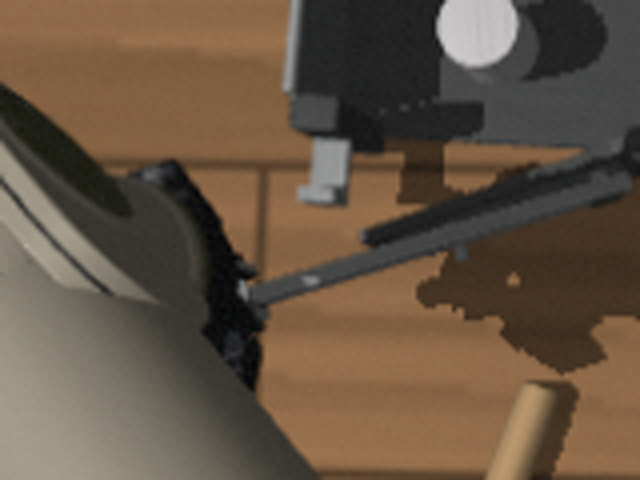

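```bash
python3 - <<'E'
from g import *
o=manip.get_obs();R=Ro.from_quat(o["ee_rot"]).as_matrix()
H=np.array([.6238,.0786,o["position"][2]]);r=o["position"]-H
for D in np.arange(.04,.41,.04): 
    print(round(D,2),R.T@(Ro.from_rotvec([0,0,-D]).apply(r)-r))
E
```

```text
0.04 [0.0005 0.009  0.    ]
0.08 [0.0007 0.0181 0.    ]
0.12 [0.0005 0.0271 0.    ]
0.16 [-0.0001  0.0361  0.    ]
0.2 [-0.001   0.0451  0.    ]
0.24 [-0.0023  0.0541  0.    ]
0.28 [-0.0039  0.063   0.    ]
0.32 [-0.0059  0.0718  0.    ]
0.36 [-0.0082  0.0805  0.    ]
0.4 [-0.0109  0.0892  0.    ]
```

Emit:
jog_arm:
  steps: [0.0,0.0005,0.009,0,0.04,0.0,0.0007,0.018,0,0.08,0.0,0.0005,0.027,0,0.12,0.0,0,0.036,0,0.16,0.0,-0.001,0.045,0,0.2,0.0,-0.0023,0.054,0,0.24,0.0,-0.004,0.063,0,0.28,0.0,-0.006,0.072,0,0.32,0.0,-0.0075,0.0785,0,0.35,0.0,-0.0075,0.0785,0,0.35]

```text
clock: 6.4
position: [0.6064, 0.3041, 0.1616]
ee_rot: [0.707, 0.707, -0.001, 0.0]
ft_force: [-0.0, -7.5, -5.3]
grip_width: 0.194
```

```bash
python3 - <<'E'
from g import *
for n,b in (("side",(130,230,300,380)),("top",(100,130,290,270))):
    p,d=manip.camera(n);p=p[:,:,::-1]
    cv2.imwrite(f"pics/{n}4.png",cv2.resize(p[b[1]:b[3],b[0]:b[2]],None,fx=4,fy=4,interpolation=cv2.INTER_CUBIC))
tool([[.5254,.298,.106]],.355)
E
```

```text
[0.5254 0.298  0.106 ] -> [-0.0059 -0.0804  0.0557]
twist -0.3540196416747814
tool y az 0.000980358325218551 pos [0.6058 0.3041 0.1616] z [-0.0007 -0.0017 -1.    ] clk 6.5 F [ 0.5698 -5.7469 -3.6264] w 0.01661447305806404
```

View pics/side4.png

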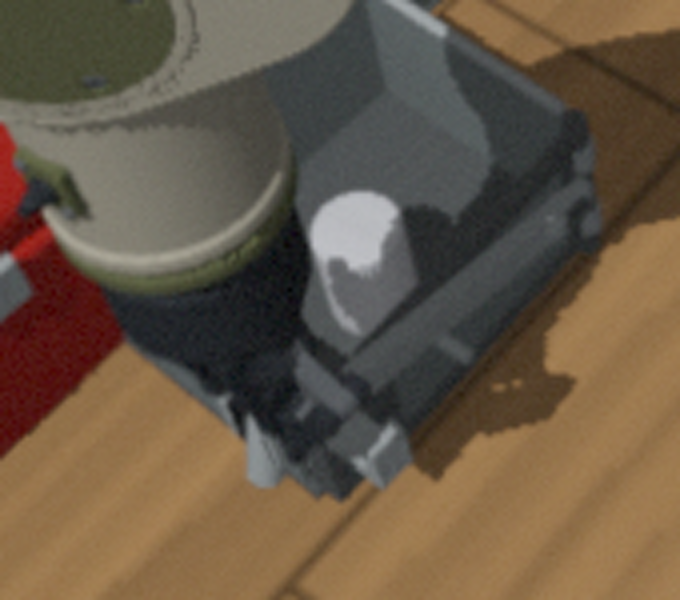

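View pics/top4.png

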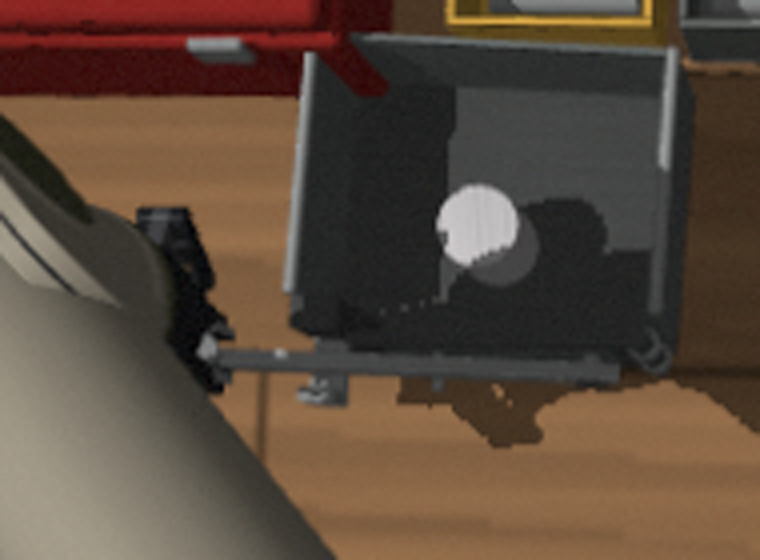

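Emit:
jog_arm:
  steps: [0.0,-0.0005,0.002,0,0.01,0.0,-0.001,0.004,0,0.02,0.0,0.001,0.004,0.006,0.02,0.0,0.003,0.004,0.012,0.02,0.0,0.005,0.004,0.018,0.02,0.0,0.007,0.004,0.024,0.02,0.0,0.0085,0.004,0.03,0.02,0.0,0.01,0.004,0.036,0.02,0.0,0.011,0.004,0.041,0.02,0.0,0.011,0.004,0.041,0.02]

```text
clock: 7.5
position: [0.6092, 0.3172, 0.1207]
ee_rot: [0.713, 0.701, 0.0, -0.001]
ft_force: [-0.8, 4.6, 2.2]
grip_width: 0.198
```

```bash
python3 - <<'E'
from g import *
for n,b in (("side",(130,230,300,380)),("top",(100,130,290,270))):
    p,d=manip.camera(n);p=p[:,:,::-1]
    cv2.imwrite(f"pics/{n}5.png",cv2.resize(p[b[1]:b[3],b[0]:b[2]],None,fx=4,fy=4,interpolation=cv2.INTER_CUBIC))
tool([[.5254,.298,.108]],.355)
E
```

```text
[0.5254 0.298  0.108 ] -> [-0.0205 -0.0838  0.0135]
twist -0.3732191419957913
tool y az -0.018219141995791378 pos [0.6095 0.317  0.1215] z [ 0.0001  0.0015 -1.    ] clk 7.6 F [-0.4975  5.1094 -0.2045] w 0.016934181563074586
```

View pics/side5.png

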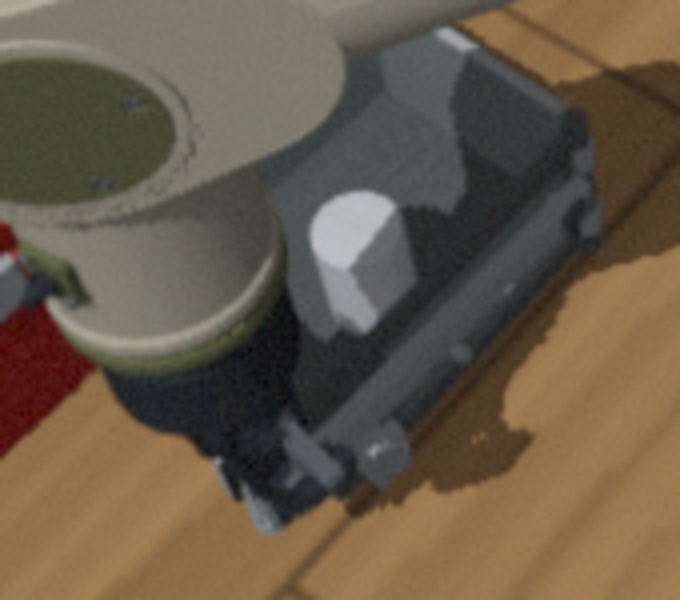

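View pics/top5.png

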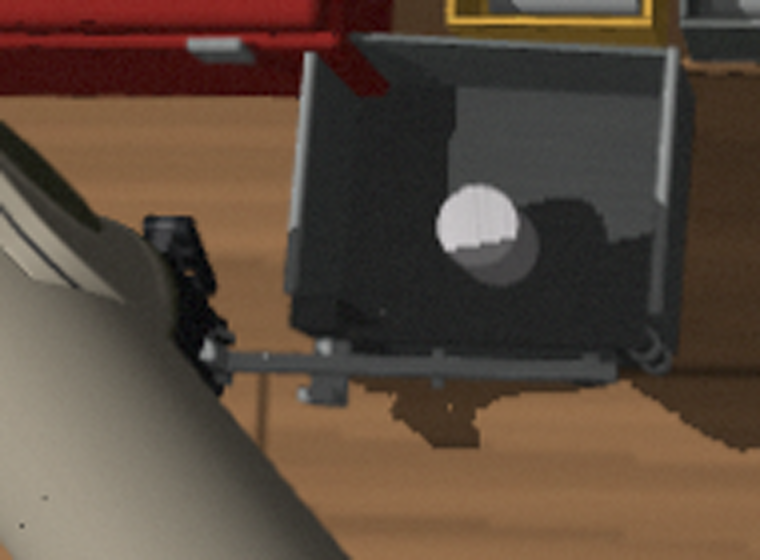

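Emit:
jog_arm:
  steps: [0.0,0.0005,0,0.004,0,0.0,0.001,0,0.008,0,0.0,0.0015,0,0.011,0,0.0,0.002,0,0.0125,0,0.0,0.002,0,0.0125,0,0.012,0.002,0,0.0125,0,0.022,0.002,0,0.0125,0,0.028,0.002,0,0.0125,0,0.034,0.002,0,0.0125,0,0.034,0.002,0,0.0125,0]

```text
clock: 8.6
position: [0.61, 0.3173, 0.1086]
ee_rot: [0.714, 0.7, -0.0, 0.0]
ft_force: [-0.0, 0.1, -0.1]
grip_width: 0.398
```

```bash
python3 - <<'E'
from g import *
for n,b in (("side",(130,230,300,380)),("top",(100,130,290,270))):
    p,d=manip.camera(n);p=p[:,:,::-1]
    cv2.imwrite(f"pics/{n}6.png",cv2.resize(p[b[1]:b[3],b[0]:b[2]],None,fx=4,fy=4,interpolation=cv2.INTER_CUBIC))
tool([[.5254,.298,.108]],.355)
E
```

```text
[0.5254 0.298  0.108 ] -> [-0.0213 -0.0841  0.0007]
twist -0.3742734403935295
tool y az -0.019273440393529497 pos [0.6099 0.3176 0.1087] z [-0.     -0.0003 -1.    ] clk 8.7 F [0.0269 1.2998 0.0745] w 0.03415260077953097
```

View pics/side6.png

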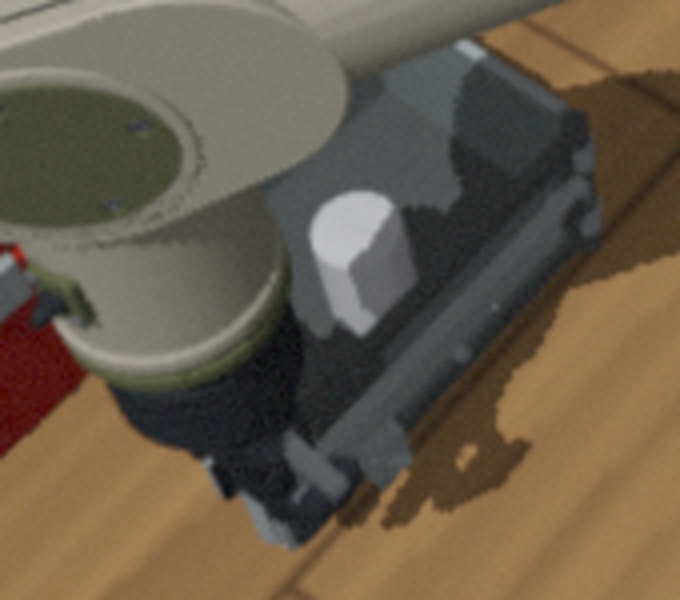

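View pics/top6.png

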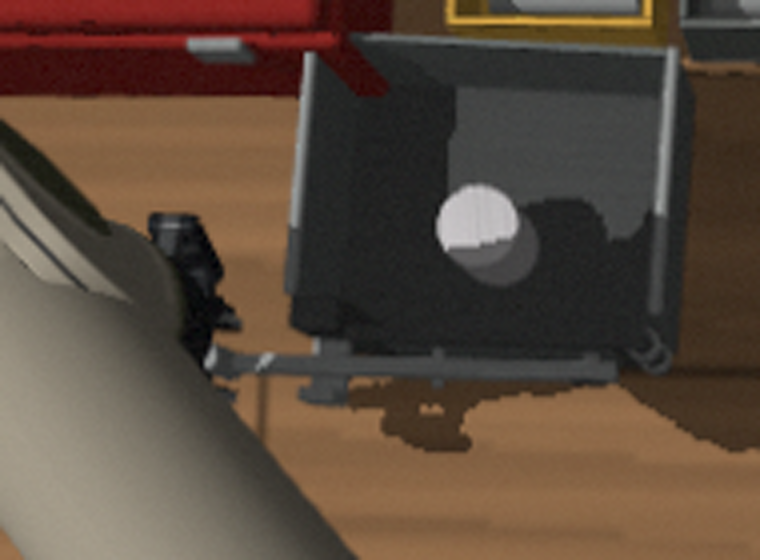

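Released; the bar lies in the notch. Now I'll open a little more, then back straight up and well clear.

Emit:
jog_arm:
  steps: [0.045,0,0,0,0,0.045,0,0,0,0,0.045,0,0,-0.01,0,0.045,0,0,-0.025,0,0.045,0,0,-0.045,0,0.045,0,0,-0.07,0,0.045,0,0,-0.1,0,0.045,0,0,-0.13,0,0.045,-0.03,-0.03,-0.13,0,0.045,-0.06,-0.05,-0.13,0]

```text
clock: 9.7
position: [0.5576, 0.2602, 0.2413]
ee_rot: [0.713, 0.701, 0.002, 0.0]
ft_force: [0.8, -0.4, -0.2]
grip_width: 0.527
```

Emit:
jog_arm:
  steps: [0.045,-0.03,-0.01,0,0,0.045,-0.07,-0.02,0,0,0.045,-0.11,-0.03,0,0,0.045,-0.15,-0.04,0,0,0.045,-0.19,-0.05,0,0,0.045,-0.23,-0.06,0,0,0.045,-0.27,-0.07,0,0,0.045,-0.31,-0.07,0,0,0.045,-0.34,-0.07,0,0,0.045,-0.34,-0.07,0,0]

```text
clock: 10.7
position: [0.482, -0.0841, 0.2401]
ee_rot: [0.716, 0.698, -0.0, 0.001]
ft_force: [-0.0, -0.1, -0.6]
grip_width: 0.521
```

```bash
python3 - <<'E'
from ov import *
p,d=manip.camera("side");cv2.imwrite("pics/side7.png",p[:,:,::-1])
q,d=manip.camera("top");cv2.imwrite("pics/top7.png",q[:,:,::-1])
a=((.6238,.0786),.045,.02,0)
draw("top",q[:,:,::-1],*a,(145,175,285,275),"pics/ot7.png",5)
draw("side",p[:,:,::-1],*a,(150,240,300,390),"pics/os7.png",4)
o=manip.get_obs();print(o["clock"],o["position"],o["ft_force"])
E
```

```text
10.8 [ 0.4825035  -0.07956951  0.23999032] [0.27439303 1.10118678 0.28954788]
```

View pics/ot7.png

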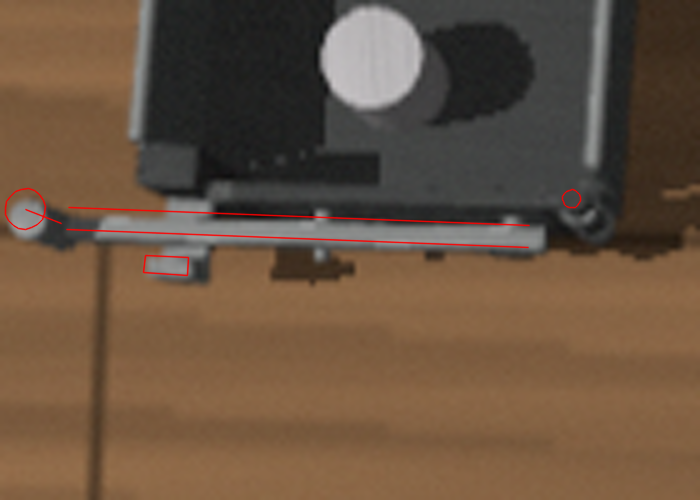

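View pics/os7.png

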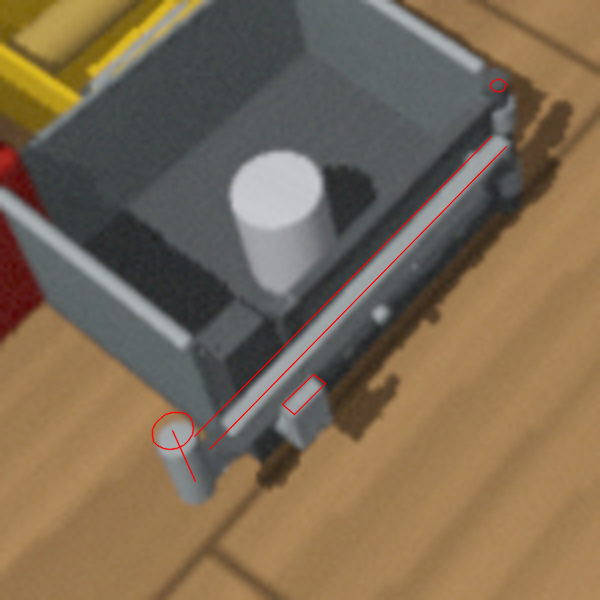

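```bash
python3 - <<'E'
from workcell import manip
print(manip.hand_in())
E
```

```text
the job is handed in; nothing more can be done
None
```

I latched the ajar gate on the left bin, seen from the robot. I gripped the knob and lifted the bar to about 0.27 rad, then swung the gate shut over the keeper's lip. After lowering the bar into the notch I let go and moved the arm clear. I handed it in at about 10.8 s; no verdict was reported.

**Last checks:** in both views the bar lies behind the lip, down in the notch. Compared with a drawn model of the latched gate, the bar looks level and the gate stands at about 0.02–0.04 rad. The arm was about 0.3 m away, with about 1 N on the wrist.

**Disagreements:**
- My estimates of the hinge and knob positions differed by a few mm between the two cameras. In the last overlay, the drawn bar sat a few pixels off the real one.
- The wrist showed small sideways forces of about 5 N, at most 7.5 N, during the swing and lowering.

The gate and bar angles are read from the pictures, not measured directly.

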